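# Draw a tray out of its rack with a pull hook

### The job

The tray with the thread spools sits back in the low two-bay rack under the wires, held by a spring catch and too far in for fingers. Take the pull hook, drop its tip into the ring on the front of that tray and draw the tray out, past its catch, until it comes up against its stop and the second catch holds it there; pull firmly but do not heave on it, and keep the spools standing and the gripper off the tray. Then unhook and set the hook down on the worktop clear of the rack and the tray, leaving the other tray and everything else where it is.

Things in the scene. Friction and masses are not known exactly. Their poses are not given: they have to be found in the camera images.
- rack: Fixed low rack of two bays: plywood cheeks 12 mm thick, floor plate 3 mm thick running 30 mm out in front, wires across the top (undersides 90 mm up); 230 mm wide, 165 mm deep. Origin: middle of the mouth, at worktop height. x points into the bays (trays come out along -x), y left, z up. Bays 97 mm wide, centred at y = +-54.5 mm. Its stop is adjustable: the trays may travel 7 to 11 cm.
- spool_ring (a point): Centre of the steel ring on the front of the spool tray, about 31 mm above the worktop. The ring lies level, is 18 mm wide inside, of 5 mm round bar, fixed rigidly to the tray, its centre 16 mm ahead of the tray's face. Axes of the tray: x into the bay, y left, z up. The tray may stand in either bay.
- clip_ring (a point): Centre of the same ring on the other tray (the one holding two binder clips), which must stay where it is.
- hook_grip (a point): Centre of the pull hook's wooden grip, 100 mm long (x), 24 mm wide (y), 42 mm high (z), flat-sided; the hook stands on the grip's lower edge. x points along the hook to its tip, y left, z up. A 6 mm steel shank leaves the grip's front, its axis 5 mm above this point, and is bent down at its far end. About 0.14 kg.
- hook_tip (a point): Middle of the round end (3 mm radius) of the hook's downturned 6 mm tip: 132 mm ahead of the grip's centre and 17 mm below it (shank axis 22 mm above this point). Same axes as the grip.
- spool_a_mid (a point): Centre of a thread spool, 25 mm wide and 50 mm high, standing in a cell of the spool tray; z up.
- spool_b_mid (a point): Centre of the second such spool in the spool tray.
- spool_c_mid (a point): Centre of the third such spool in the spool tray.
- spare_spool: Bystander: thread spool 25 x 25 x 50 mm standing on the worktop. Origin: centre of its underside.
- tape_measure: Bystander: tape measure 33 x 71 x 64 mm. Origin: centre of its underside.
- scissors: Bystander: scissors 87 x 199 x 9 mm. Origin: centre of the underside.
- lint_roller: Bystander: lint roller 52 x 228 x 52 mm. Origin: centre of its underside.
- spool_tray: The loose sheet-metal tray with the spools, 110 x 88 x 38 mm, back 73 mm high, four cells, 0.2 to 0.4 kg. Origin: centre of its underside, 71 mm behind and 28 mm below its ring. Spring catches hold it when in, and others snap in just before the stop and press it against the stop; each pair gives way at about 10 N (6 to 13). The stop is solid and does not give. Tray and hook stand 20 N at most.
- clip_tray: The other tray, alike. Origin as the spool tray's.
- pull_hook: The pull hook (see its grip). Origin: middle of the grip's lower edge.
Not all that is in view belongs to the job. Of the things shaped like the pull_hook, the dark wooden one is meant.

How it is judged:
On the way, in this order (a step that is already met when the one before it is completed fails the run):
1. the hook's tip is down inside the spool tray's ring (horizontal distance between hook_tip and spool_ring below 0.011 m and z of hook_tip in the frame of spool_ring below -0.002 m), for 0.1 s.
2. the spool tray is drawn out against its stop with the hook in the ring ((contact force between spool_tray and stop_bar_c0 above 0.4 N or contact force between spool_tray and stop_bar_c1 above 0.4 N or contact force between spool_tray and stop_bar_c2 above 0.4 N or contact force between spool_tray and stop_bar_c3 above 0.4 N) and horizontal distance between hook_tip and spool_ring below 0.012 m), for 0.1 s.
At the end, for the whole second after the job is handed in: The spool tray rests against its stop lugs, pressed there by its catch (over 0.4 N on a lug), with its three spools standing upright in it (within 0.3 rad); the hook lies at rest on the worktop, touching neither rack nor tray, its tip at least 50 mm and its grip at least 90 mm from the ring ((contact force between spool_tray and stop_bar_c0 above 0.4 N or contact force between spool_tray and stop_bar_c1 above 0.4 N or contact force between spool_tray and stop_bar_c2 above 0.4 N or contact force between spool_tray and stop_bar_c3 above 0.4 N) and linear speed of each of spool_tray, pull_hook below 0.02 m/s and angle between each of spool_a_mid, spool_b_mid, spool_c_mid's own z axis and vertical below 0.3 rad and horizontal distance between each of spool_a_mid, spool_b_mid, spool_c_mid and spool_tray below 0.06 m and height (world z) of hook_grip between 0.005 and 0.026 m and horizontal distance between hook_tip and spool_ring above 0.05 m and horizontal distance between hook_grip and spool_ring above 0.09 m and contact force between pull_hook and rack below 0.2 N and contact force between pull_hook and spool_tray below 0.2 N).
It fails at once if the hook presses or pulls on the spool tray with more than 20 N (contact force between pull_hook and spool_tray above 20 N).
It fails at once if the hook heaves on the rack with more than 20 N (contact force between pull_hook and rack above 20 N).
It fails at once if the robot itself touches the spool tray (contact force between any of the fingers, the arm and spool_tray above 1 N).
It fails at once if the other tray is moved by more than 10 mm (distance of clip_tray from where it was at the start of the episode above 0.01 m).
It fails at once if a bystander is moved by more than 20 mm (distance of any of spare_spool, tape_measure, scissors, lint_roller from where it was at the start of the episode above 0.02 m).
It also fails if it takes over 61 s, if anything falls off the work surface, if the arm or the gripper's body presses on something with over 40 N, if the wrist force passes 120 N, or if a joint passes its speed limit or range.

### The arm

A 6-joint arm with a two-finger parallel gripper is mounted at the origin on a cart in front of the work surface, level with it; the furniture and walls round the work are solid. World frame = base frame: x ahead of the robot, y to its left, z up, the work surface at z = 0. Lengths are in m, angles in rad, forces in N, time in s.
With the tool pointing down it reaches from about 0.325 to 0.9 m from the base axis. Payload 6.1 kg.
Tool frame: the origin (TCP) lies midway between the tips of the shut fingers; the grasp point (between the pads) lies 19 mm behind it; z points along the fingers, y is the line along which they close (so a half turn about z gives the same grasp; the last joint's range is limited). The gripper opens to 85 mm and grips with 20 to 120 N. Pads are 22 mm wide; open, the fingers measure 114 mm over their backs; the gripper's body (76 mm by 85 mm) begins 54 mm behind the grasp point. The pads swing forward as they close: fully open they stand 13 mm farther back than shut.
Start: joints at [1.199, 0.22, 1.526, -0, 1.395, -0.126], TCP at [0.152, 0.606, 0.231] pointing down, gripper open.
Joint ranges: [-2.98, 2.98], [-0.91, 2.08], [0.09, 2.57], [-1.24, 4.39], [0.2, 2.65], [-2.68, 2.68]. Speed limits (rad/s): [2.57, 2.57, 3.01, 3.14, 3.14, 3.14].

### API

Orientations are given as a unit quaternion [w, x, y, z].
In Python, from workcell import ctrl, cams, job gives the robot as it stands.
- The arm moves only by the tool step_arm, never from a script. Its argument "increments" is a list that holds one entry, the list of rows, each a list of 7 numbers: the shift along the tool's x, y, z scaled (see below), then the turn, a rotation vector about the tool's x, y, z scaled (see below), then the closure, from 0 (fully open) to 1 (shut). In form: [[[x, y, z, wx, wy, wz, grip], ...]]. A call has 1 to 8 rows; each row is the pose to reach, as a shift and turn from the pose commanded when the call began, along the tool's axes at that moment; what a row does not reach only later rows make up. The controller multiplies each number of a shift by 0.25 m and each number of a turn by 90 degrees. A row lasts 1/8 s, in which the tool goes at most 62.5 mm and 10.7 degrees, less where a joint would pass 70% of its speed; a pose out of reach is approached as far as the arm can. A call with a number of a shift or a turn outside -1 to 1 is refused whole. A call with a gripper value outside its range is refused whole. The fingers move at their own pace and stop on an object; the grip force is fixed at half the most. Time passes only in rows, so rows that repeat a pose let the fingers close. It gives the time, the measured TCP pose, the force, the opening and the grip force at its end, in the units of the state.
- ctrl.get_obs(): the state, without advancing time (a new reading comes with each control period).
- cams.snapshot(name): name is "scene" or "top"; returns a dict with "image" (400x640x3 uint8, blue, green, red), "fovy" (degrees; the focal length in pixels is half the picture's height over the tangent of half this angle, whatever the lens; pixels are square), "cx", "cy" (the principal point, pixels), "camera_from_world" (4x4, takes a point from world to camera coordinates). Camera axes: x right, y down, z forward; pixel columns grow to the right and rows downward; lengths in m; the calibration is good to about 2 mm. A picture is of the moment at which its call begins. There is no depth.
- job.sign_off(): hands the job in; it is judged then, once.
The state is a dict: "time_s": time; "joints": joint angles; "joint_vel": joint speeds; "effort": joint torques, N m; "tool_pos": TCP position; "tool_rot": TCP orientation; "force": force on the tool from outside, world axes, zero at the start; "wrist_torque": the same for the moment, N m; "gripper_width": finger opening in m; "grasp_force": force on a finger pad.
Only numpy, scipy, OpenCV 4.12 (cv2) and the standard library are available. Lean on these libraries where they do the work, as an engineer would, in place of code of your own. Each camera call takes 0.05 s, during which the arm holds its last target. There are 200 camera calls.

## Working session

There is one attempt and no reset: what is moved stays moved. The work goes in short steps, Python scripts to look and compute and a tool call to move; the robot and the scene stay as the last step left them, time stands still between calls to the robot, and variables do not carry over. Pictures are saved under pics/ and viewed, at most 10 in all, crops included, and the job is handed in when it is done.

Besides the shell and the picture viewer there is one more tool, called in YAML: its name, and indented under it one key for each argument. step_arm: Moves the arm, as the interface text tells. Shifts and turns lie within -1 to 1; 1 stands for 0.25 m of shift or 90 degrees of turn. Its arguments: {"type":"object","properties":{"increments":{"type":"array"}},"required":["increments"]}

```bash
mkdir -p pics
cat > h.py <<'E'
import numpy as np, cv2
from workcell import ctrl, cams, job
def snap(n,f=None):
    s=cams.snapshot(n)
    if f: cv2.imwrite('pics/'+f,s['image'])
    return s
def K(s):
    f=200/np.tan(np.radians(s['fovy'])/2); return f,s['cx'],s['cy']
def ray(s,u,v):
    f,cx,cy=K(s); T=np.array(s['camera_from_world']); R=T[:3,:3]; o=-R.T@T[:3,3]
    return o,R.T@np.array([(u-cx)/f,(v-cy)/f,1])
def onz(s,u,v,z):
    o,d=ray(s,u,v); return o+d*(z-o[2])/d[2]
def proj(s,p):
    f,cx,cy=K(s); T=np.array(s['camera_from_world']); c=T[:3,:3]@np.array(p)+T[:3,3]; return np.array([cx+f*c[0]/c[2],cy+f*c[1]/c[2]])
def two(s1,p1,s2,p2):
    o1,d1=ray(s1,*p1);o2,d2=ray(s2,*p2)
    t=np.linalg.lstsq(np.c_[d1,-d2],o2-o1,rcond=None)[0]
    a=o1+t[0]*d1;b=o2+t[1]*d2
    return (a+b)/2,np.linalg.norm(a-b)
E
python3 - <<'E'
from h import *
for n in('scene','top'):
    s=snap(n,n+'0.png'); print(n,s['image'].shape,K(s),ray(s,320,200))
o=ctrl.get_obs();print(o)
E
```

```text
scene (400, 640, 3) (np.float64(420.25317530569936), 309.0721827120423, 192.63662985295977) (array([-0.21500768, -0.69500869,  1.04262634]), array([ 0.52914597,  0.5212766 , -0.67026741]))
top (400, 640, 3) (np.float64(436.1192735054026), 316.5917317366265, 195.41243687605728) (array([0.37168079, 0.14159135, 1.41076616]), array([ 0.13353597, -0.0072891 , -0.9911038 ]))
{'time_s': 0.1, 'joints': array([ 1.19891018e+00,  2.21170398e-01,  1.52750949e+00,  3.61168483e-06,
        1.39474788e+00, -1.26137655e-01]), 'joint_vel': array([-0.00190721, -0.00177434, -0.00339463,  0.00062187, -0.00296041,
       -0.00047723]), 'effort': array([ 5.84269183e-04, -4.98240101e+01, -3.90544188e+01, -3.21135403e-04,
        5.69463708e-03, -3.37567414e-06]), 'tool_pos': array([0.15186915, 0.60568324, 0.23028757]), 'tool_rot': array([-2.27851441e-04,  1.22565551e-01,  9.92459996e-01, -8.88817984e-04]), 'force': array([-1.22725616,  0.58890094,  0.63126389]), 'wrist_torque': array([ 0.0132764 ,  0.03404978, -0.05724705]), 'grasp_force': 0.0, 'gripper_width': 0.08518713648089939}
```

View pics/scene0.png

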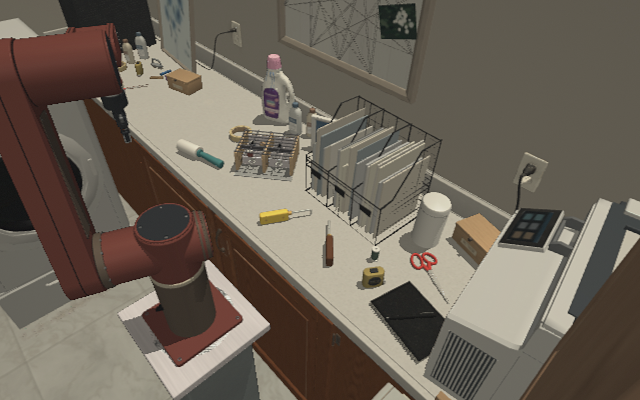

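View pics/top0.png

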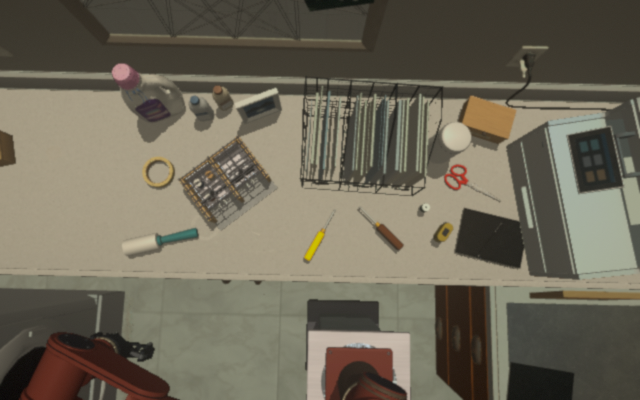

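Top view: the hook candidates are a yellow-handled one at (318,240) and a dark wooden one with its grip at (390,237) and tip at (360,209). I choose the dark wooden one. The rack is at (228,183), with its front plate facing the lower right. I'll check this in a close crop.

Run:
```python
from h import *
t=cv2.imread('pics/top0.png');s=cv2.imread('pics/scene0.png')
A=cv2.resize(t[125:240,165:285],(400,383),interpolation=cv2.INTER_CUBIC)
B=cv2.resize(s[120:190,220:310],(400,311),interpolation=cv2.INTER_CUBIC)
C=cv2.resize(t[195:265,345:415],(280,280),interpolation=cv2.INTER_CUBIC)
D=cv2.resize(s[215:275,300:360],(280,280),interpolation=cv2.INTER_CUBIC)
im=np.zeros((600,800,3),np.uint8)
im[:311,:400]=B; im[:383,400:]=A; im[320:600,0:280]=D; im[390:600,400:680]=C[:210]
cv2.imwrite('pics/c1.png',im)
```

```text
(no output)
```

View pics/c1.png

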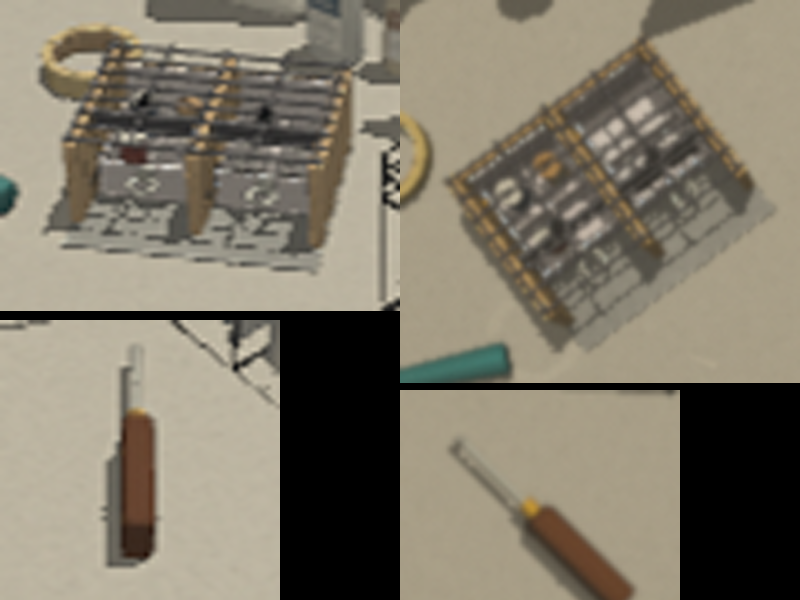

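The crop confirms the dark wooden hook. The round spools are in the left bay (rack +y, lower left in the top view), with the ring at about scene (252.6,161.6) and top (224,204.5). The binder clips are in the right bay.

Run:
```python
from h import *
np.set_printoptions(precision=4,suppress=True)
S=snap('scene');T=snap('top')
for n,a,b in [('Lm',(238.5,152),(215.1,221.6)),('Mm',(266.1,153.8),(241.5,200.6)),('Rm',(293.1,156),(269.4,181.1)),('ring',(252.6,161.6),(224.1,204.5))]:
    print(n,*two(S,a,T,b),'topz.03',onz(T,*b,.031),'sc z.031',onz(S,*a,.031))
for n,b in [('Lm',(215.1,221.6)),('Mm',(241.5,200.6)),('Rm',(269.4,181.1)),('Lr',(181.5,179)),('Mr',(210,158.6)),('Rr',(237.6,138.5))]: print(n,onz(T,*b,.093))
for b in [(237.6,169.5),(263.9,172.9),(290.9,175.1)]: print('floor',onz(S,*b,.003))
im=T['image'];hsv=cv2.cvtColor(im,cv2.COLOR_BGR2HSV)
roi=np.zeros(im.shape[:2],np.uint8);roi[195:265,345:415]=1
m=((hsv[...,1]>110)&(hsv[...,2]<170)&((hsv[...,0]<14)|(hsv[...,0]>172))&(roi>0)).astype(np.uint8)
n,l,st,c=cv2.connectedComponentsWithStats(m);k=1+np.argmax(st[1:,4]);print(st[k])
r=cv2.minAreaRect(np.argwhere(l==k)[:,::-1].astype(np.float32));print(r);bx=cv2.boxPoints(r)
for p in bx: print(p,onz(T,*p,.042)[:2])
print('c',onz(T,*r[0],.042)[:2])
print('tip', onz(T,345+57/4,195+54/4,.026), onz(T,345+57/4,195+54/4,.03))
```

```text
Lm [0.4794 0.4419 0.1044] 0.010855904594205934 topz.03 [0.4808 0.4621 0.031 ] sc z.031 [0.5383 0.5271 0.031 ]
Mm [0.5472 0.3638 0.105 ] 0.01713198329922891 topz.03 [0.5498 0.3818 0.031 ] sc z.031 [0.6148 0.442  0.031 ]
Rm [0.6089 0.2807 0.1095] 0.01929125432450413 topz.03 [0.615  0.2952 0.031 ] sc z.031 [0.6871 0.3572 0.031 ]
ring [0.5377 0.4345 0.0339] 0.004997948651855276 topz.03 [0.536  0.4365 0.031 ] sc z.031 [0.5418 0.4362 0.031 ]
Lm [0.4759 0.4477 0.093 ]
Mm [0.5418 0.371  0.093 ]
Rm [0.6041 0.2883 0.093 ]
Lr [0.6043 0.5581 0.093 ]
Mr [0.6703 0.4745 0.093 ]
Rr [0.7362 0.3924 0.093 ]
floor [0.4864 0.4653 0.003 ]
floor [0.5512 0.378  0.003 ]
floor [0.6218 0.2961 0.003 ]
[378 225  25  24 201]
((389.9999694824219, 236.50001525878906), (28.991374969482422, 6.363961219787598), 45.0)
[377.5 228.5] [ 0.4701 -0.0508]
[382. 224.] [ 0.4846 -0.0649]
[402.5 244.5] [ 0.422 -0.129]
[398. 249.] [ 0.4077 -0.1149]
c [ 0.446 -0.09 ]
tip [0.5338 0.0054 0.026 ] [0.5333 0.0058 0.03  ]
```

step_arm:
  increments:
    - [[-0.96,-0.9,0,0,0,0.85,0],[-0.96,-0.9,0,0,0,0.85,0],[-0.96,-0.9,0,0,0,0.85,0],[-0.96,-0.9,0,0,0,0.85,0],[-0.96,-0.9,0,0,0,0.85,0],[-0.96,-0.9,0,0,0,0.85,0],[-0.96,-0.9,0,0,0,0.85,0],[-0.96,-0.9,0,0,0,0.85,0]]

```text
time_s: 1.2
tool_pos: [0.3303, 0.3292, 0.2313]
tool_rot: [-0.0, 0.711, 0.703, -0.0]
force: [-0.8, -0.4, 0.4]
gripper_width: 0.0855
grasp_force: 0.0
```

```bash
cat >> h.py <<'E'
from scipy.spatial.transform import Rotation as Ro
def plan(p,yaw,o=None):
    "increments (scaled) to bring TCP to p, pointing down with tool x at yaw (deg)"
    o=o or ctrl.get_obs(); q=np.array(o['tool_rot']); R=Ro.from_quat(q[[1,2,3,0]]).as_matrix()
    c,s=np.cos(np.radians(yaw)),np.sin(np.radians(yaw)); G=np.array([[c,s,0],[s,-c,0],[0,0,-1]])
    print('t',round(o['time_s'],2),'pos',np.round(o['tool_pos'],4),'yaw',np.degrees(np.arctan2(R[1,0],R[0,0])).round(2),'F',np.round(o['force'],1))
    print('shift',np.round(R.T@(np.array(p)-o['tool_pos'])/.25,3),'turn',np.round(Ro.from_matrix(R.T@G).as_rotvec()/(np.pi/2),3))
E
python3 -c "
from h import *
plan([.446,-.09,.12],47)"
```

```text
t 1.2 pos [0.3303 0.3292 0.2313] yaw 89.4 F [-0.8 -0.4  0.4]
shift [-1.672  0.481  0.445] turn [-0.    -0.     0.471]
```

step_arm:
  increments:
    - [[-0.9,0.3,0,0,0,0.471,0],[-0.9,0.3,0,0,0,0.471,0],[-0.9,0.3,0,0,0,0.471,0],[-0.9,0.3,0,0,0,0.471,0],[-0.9,0.3,0,0,0,0.471,0]]

```text
time_s: 1.82
tool_pos: [0.4035, 0.1014, 0.2314]
tool_rot: [0.0, 0.917, 0.398, 0.0]
force: [0.4, 0.7, -0.1]
gripper_width: 0.0857
grasp_force: 0.0
```

```bash
python3 -c "
from h import *
plan([.446,-.09,.11],47)"
```

```text
t 1.82 pos [0.4035 0.1014 0.2314] yaw 46.89 F [ 0.4  0.7 -0.1]
shift [-0.443  0.647  0.486] turn [ 0.     0.    -0.001]
```

step_arm:
  increments:
    - [[-0.443,0.647,0.2,0,0,0,0],[-0.443,0.647,0.2,0,0,0,0],[-0.443,0.647,0.486,0,0,0,0],[-0.443,0.647,0.486,0,0,0,0],[-0.443,0.647,0.486,0,0,0,0]]

```text
time_s: 2.45
tool_pos: [0.4433, -0.0868, 0.106]
tool_rot: [-0.003, 0.916, 0.4, -0.003]
force: [-0.6, 0.7, -0.6]
gripper_width: 0.0854
grasp_force: 0.0
```

Run:
```python
from h import *
plan([.446,-.09,.008],47)
t=snap('top')['image'];s=snap('scene')['image']
im=np.hstack([cv2.resize(t[190:270,340:440],(400,320),interpolation=cv2.INTER_CUBIC),cv2.resize(s[205:285,280:380],(400,320),interpolation=cv2.INTER_CUBIC)])
cv2.imwrite('pics/c2.png',im)
```

```text
t 2.45 pos [ 0.4433 -0.0868  0.106 ] yaw 47.17 F [-0.6  0.7 -0.6]
shift [-0.001  0.02   0.392] turn [-0.005  0.002  0.002]
```

View pics/c2.png

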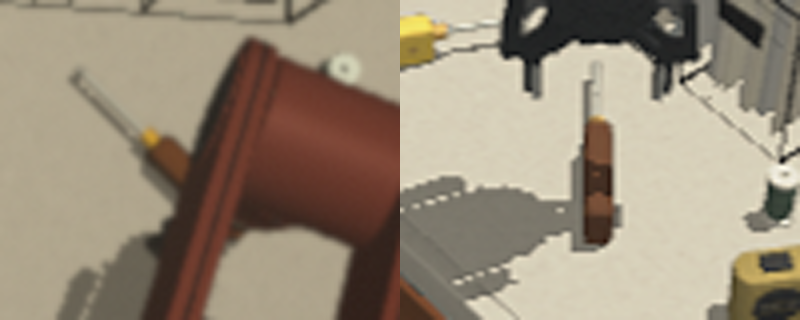

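The fingers straddle the dark grip evenly: fingertips at crop (535,90) and (660,90), grip at (598,190). The spare spool is well clear, so I'll go down.

step_arm:
  increments:
    - [[0,0.02,0.2,0,0,0,0],[0,0.02,0.3,0,0,0,0],[0,0.02,0.36,0,0,0,0],[0,0.02,0.385,0,0,0,0],[0,0.02,0.385,0,0,0,0]]

```text
time_s: 3.18
tool_pos: [0.4501, -0.0907, 0.0144]
tool_rot: [0.0, 0.917, 0.399, 0.0]
force: [0.5, 0.3, -0.0]
gripper_width: 0.0852
grasp_force: 0.0
```

step_arm:
  increments:
    - [[0,0,0,0,0,0,1],[0,0,0,0,0,0,1],[0,0,0,0,0,0,1],[0,0,0,0,0,0,1],[0,0,0,0,0,0,1],[0,0,0,0,0,0,1],[0,0,0,0,0,0,1],[0,0,0,0,0,0,1]]

```text
time_s: 4.18
tool_pos: [0.4499, -0.0911, 0.014]
tool_rot: [0.0, 0.917, 0.399, 0.0]
force: [-0.0, -0.1, 5.4]
gripper_width: 0.0233
grasp_force: 60.6
```

Run:
```python
from h import *
s=snap('scene');t=snap('top')
plan([.446,-.09,.1],47)
I=lambda a,y,x:cv2.resize(a['image'][y:y+80,x:x+100],(400,320),interpolation=cv2.INTER_CUBIC)
cv2.imwrite('pics/c3.png',np.hstack([I(t,190,340),I(s,205,280)]))
```

```text
t 4.28 pos [ 0.4498 -0.0911  0.0141] yaw 47.03 F [-0.6 -0.6  5.1]
shift [-0.007 -0.014 -0.344] turn [ 0.001 -0.     0.   ]
```

View pics/c3.png

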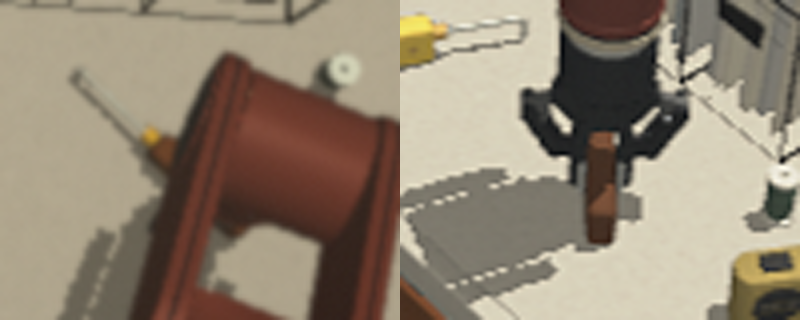

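The hook is gripped (width 23.3 mm, force 60 N) and hasn't shifted: its tip is still at top (359,209). Next I'll lift and carry it to the rack mouth.

step_arm:
  increments:
    - [[0,0,-0.1,0,0,0,1],[0,0,-0.25,0,0,0,1],[0,0,-0.45,0,0,0,1],[0.2,-0.2,-0.5,0,0,0.05,1],[0.3,-0.4,-0.5,0,0,0.09,1],[0.4,-0.56,-0.5,0,0,0.09,1],[0.51,-0.64,-0.5,0,0,0.09,1],[0.51,-0.64,-0.5,0,0,0.09,1]]

```text
time_s: 5.28
tool_pos: [0.4184, 0.1133, 0.138]
tool_rot: [-0.0, 0.942, 0.335, -0.0]
force: [-0.7, -0.0, -2.1]
gripper_width: 0.0231
grasp_force: 59.8
```

```bash
python3 -c "
from h import *
plan([.39,.317,.14],38.8)"
```

```text
t 5.28 pos [0.4184 0.1133 0.138 ] yaw 39.14 F [-0.7 -0.  -2.1]
shift [ 0.426 -0.704 -0.008] turn [-0.001  0.     0.004]
```

step_arm:
  increments:
    - [[0.1,-0.2,0,0,0,0.004,1],[0.22,-0.4,0,0,0,0.004,1],[0.35,-0.58,0,0,0,0.004,1],[0.426,-0.704,0,0,0,0.004,1],[0.426,-0.704,0.2,0,0,0.004,1],[0.426,-0.704,0.31,0,0,0.004,1],[0.426,-0.704,0.31,0,0,0.004,1]]

```text
time_s: 6.15
tool_pos: [0.3892, 0.3131, 0.058]
tool_rot: [0.001, 0.944, 0.33, -0.004]
force: [-0.2, -0.5, -0.8]
gripper_width: 0.0232
grasp_force: 59.8
```

Run:
```python
from h import *
s=snap('scene');t=snap('top')
plan([.437,.355,.056],38.8)
I=lambda a,y,x:cv2.resize(a['image'][y:y+75,x:x+100],(800,600),interpolation=cv2.INTER_CUBIC)
A=I(t,170,190);B=I(s,135,220)
cv2.imwrite('pics/c4.png',np.vstack([A[100:400],B[80:380]]))
```

```text
t 6.25 pos [0.392  0.3148 0.0614] yaw 38.52 F [ 1.1 -0.6 -0.8]
shift [ 0.241 -0.014  0.022] turn [ 0.     0.    -0.003]
```

View pics/c4.png

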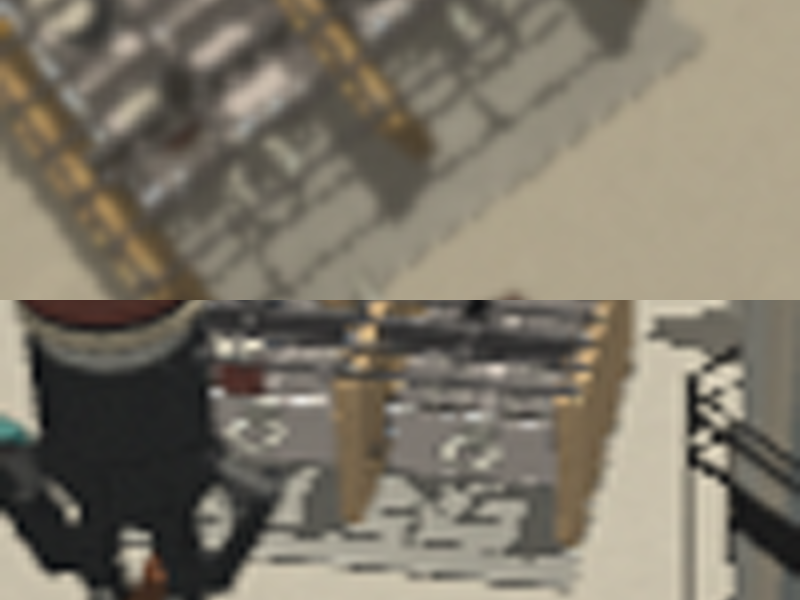

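Both rings show clearly. The left (spool) ring is at top (222.7,202.7) and scene (251.8,161.1); the right one is at top (247.7,184.6) and scene (278.3,163.6). The hook lies just below the top crop.

Run:
```python
from h import *
np.set_printoptions(precision=4,suppress=True)
S=snap('scene');T=snap('top')
for a,b in [((251.8,161.1),(222.7,202.7)),((278.3,163.6),(247.7,184.6))]:
    print(*two(S,a,T,b),onz(S,*a,.031),onz(T,*b,.031))
o=ctrl.get_obs();p=np.array(o['tool_pos']);print(p,o['tool_rot'])
d=np.array([np.cos(np.radians(38.6)),np.sin(np.radians(38.6)),0])
for L in(0,.05,.08,.13): print(L,proj(T,p+d*L+[0,0,.012]),proj(S,p+d*L+[0,0,.012]))
im=cv2.resize(T['image'][165:265,190:310],(800,667),interpolation=cv2.INTER_CUBIC)[:600]
cv2.imwrite('pics/c5.png',im)
```

```text
[0.5417 0.4414 0.0307] 2.7059834374003913e-05 [0.5415 0.441  0.031 ] [0.5417 0.4413 0.031 ]
[0.6062 0.3615 0.0302] 0.010130425960586246 [0.6098 0.3579 0.031 ] [0.602  0.3644 0.031 ]
[0.3929 0.3155 0.0627] [-0.0002  0.944   0.3299  0.0013]
0 [258.4038 250.373 ] [238.64   183.6339]
0.05 [248.7273 237.2363] [242.3938 175.0126]
0.08 [242.9607 229.4076] [244.5602 170.0372]
0.13 [233.4144 216.4477] [248.0361 162.0541]
```

View pics/c5.png

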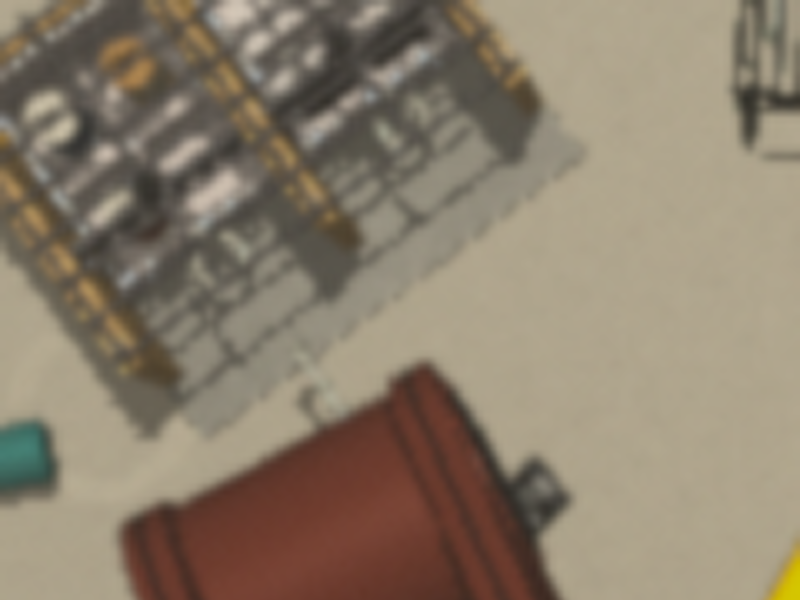

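The tip shows at top (234.6,216.7), within about 3 mm of prediction. The ring is at about (0.541,0.4405), and the two views agree on its 31 mm height. I'll move the tip over the ring at travel height.

```bash
python3 -c "
from h import *
plan([.4396,.3608,.058],38.8)"
```

```text
t 6.35 pos [0.3929 0.3155 0.0627] yaw 38.53 F [ 0.4 -0.1 -1.3]
shift [ 0.259 -0.025  0.019] turn [ 0.    -0.002 -0.003]
```

step_arm:
  increments:
    - [[0.06,-0.006,0.01,0,0,-0.003,1],[0.12,-0.012,0.015,0,0,-0.003,1],[0.18,-0.018,0.015,0,0,-0.003,1],[0.23,-0.025,0.015,0,0,-0.003,1],[0.255,-0.025,0.015,0,0,-0.003,1],[0.255,-0.025,0.015,0,0,-0.003,1],[0.255,-0.025,0.015,0,0,-0.003,1],[0.255,-0.025,0.015,0,0,-0.003,1]]

```text
time_s: 7.35
tool_pos: [0.437, 0.3597, 0.0572]
tool_rot: [0.0, 0.943, 0.332, -0.0]
force: [0.1, 0.6, -1.3]
gripper_width: 0.0231
grasp_force: 59.8
```

Run:
```python
from h import *
T=snap('top');S=snap('scene')
plan([.4396,.3608,.058],38.8)
o=ctrl.get_obs();p=np.array(o['tool_pos']);d=np.array([.779,.627,0])
print('pred shank end',proj(T,p+d*.132+[0,0,.012]),'shank mid',proj(T,p+d*.09+[0,0,.012]),'ring',proj(T,[.541,.4405,.031]))
print('scene: end',proj(S,p+d*.132+[0,0,.012]),'ring',proj(S,[.541,.4405,.031]))
A=cv2.resize(T['image'][182:238,200:250],(500,560),interpolation=cv2.INTER_CUBIC)
B=cv2.resize(S['image'][140:196,230:260],(300,560),interpolation=cv2.INTER_CUBIC)
cv2.imwrite('pics/c6.png',np.hstack([A,B]))
```

```text
t 7.45 pos [0.4372 0.3597 0.0572] yaw 38.84 F [ 0.7  0.6 -1.2]
shift [ 0.01   0.003 -0.003] turn [-0.  0.  0.]
pred shank end [219.69026929 201.65562141] shank mid [227.628555   212.35293654] ring [222.94387082 202.90820632]
scene: end [250.52055463 153.27962522] ring [251.78152308 161.20394779]
```

View pics/c6.png

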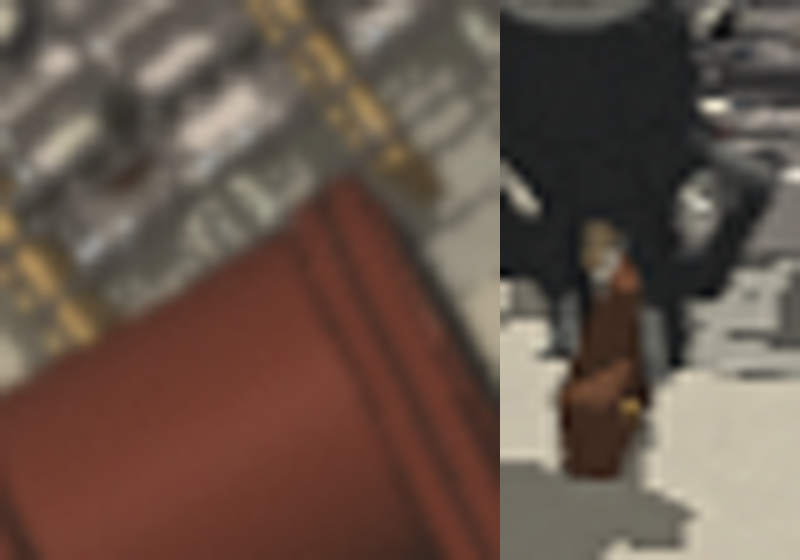

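The arm now hides most of the shank. The shank end appears near top (220.5,203) and the ring is predicted at (222.9,202.9), which is consistent. I'll lower in small steps and watch the force for contact with the ring's bar.

step_arm:
  increments:
    - [[0.01,0.003,0.0,0,0,0,1],[0.01,0.003,0.02,0,0,0,1],[0.01,0.003,0.036,0,0,0,1],[0.01,0.003,0.042,0,0,0,1],[0.01,0.003,0.046,0,0,0,1],[0.01,0.003,0.05,0,0,0,1],[0.01,0.003,0.05,0,0,0,1]]

```text
time_s: 8.32
tool_pos: [0.4398, 0.361, 0.0448]
tool_rot: [-0.0, 0.943, 0.332, 0.0]
force: [1.0, -0.0, -1.5]
gripper_width: 0.0228
grasp_force: 59.8
```

step_arm:
  increments:
    - [[0,0,0.004,0,0,0,1],[0,0,0.008,0,0,0,1],[0,0,0.008,0,0,0,1]]

```text
time_s: 8.7
tool_pos: [0.4397, 0.3609, 0.0427]
tool_rot: [0.0, 0.943, 0.332, -0.0]
force: [-0.1, -0.4, -1.3]
gripper_width: 0.0229
grasp_force: 59.8
```

step_arm:
  increments:
    - [[0,0,0.006,0,0,0,1],[0,0,0.012,0,0,0,1],[0,0,0.012,0,0,0,1]]

```text
time_s: 9.07
tool_pos: [0.4396, 0.3608, 0.0396]
tool_rot: [0.0, 0.943, 0.332, -0.0]
force: [0.9, -0.2, -1.2]
gripper_width: 0.0231
grasp_force: 59.8
```

step_arm:
  increments:
    - [[0,0,0.008,0,0,0,1],[0,0,0.016,0,0,0,1],[0,0,0.024,0,0,0,1],[0,0,0.024,0,0,0,1]]

```text
time_s: 9.57
tool_pos: [0.4396, 0.3608, 0.0335]
tool_rot: [0.0, 0.943, 0.332, -0.0]
force: [0.7, 0.1, -1.2]
gripper_width: 0.0232
grasp_force: 59.8
```

step_arm:
  increments:
    - [[-0.004,0,0,0,0,0,1],[-0.008,0,0,0,0,0,1],[-0.012,0,0,0,0,0,1],[-0.012,0,0,0,0,0,1]]

```text
time_s: 10.07
tool_pos: [0.4374, 0.359, 0.0338]
tool_rot: [0.0, 0.943, 0.332, 0.0]
force: [-0.2, 0.3, -1.8]
gripper_width: 0.0234
grasp_force: 59.8
```

step_arm:
  increments:
    - [[-0.004,0,0,0,0,0,1],[-0.008,0,0,0,0,0,1],[-0.008,0,0,0,0,0,1]]

```text
time_s: 10.45
tool_pos: [0.4358, 0.3577, 0.0338]
tool_rot: [-0.0, 0.943, 0.332, -0.0]
force: [-0.8, 0.3, -1.2]
gripper_width: 0.0229
grasp_force: 59.8
```

step_arm:
  increments:
    - [[-0.004,0,0,0,0,0,1],[-0.008,0,0,0,0,0,1],[-0.008,0,0,0,0,0,1]]

```text
time_s: 10.82
tool_pos: [0.4342, 0.3565, 0.0338]
tool_rot: [0.0, 0.943, 0.332, -0.0]
force: [0.2, -0.4, -1.5]
gripper_width: 0.0231
grasp_force: 59.8
```

step_arm:
  increments:
    - [[-0.004,0,0,0,0,0,1],[-0.008,0,0,0,0,0,1],[-0.008,0,0,0,0,0,1]]

```text
time_s: 11.2
tool_pos: [0.4329, 0.3553, 0.0339]
tool_rot: [-0.0, 0.943, 0.332, 0.0]
force: [-0.5, 0.3, -1.4]
gripper_width: 0.0227
grasp_force: 59.8
```

step_arm:
  increments:
    - [[-0.004,0,0,0,0,0,1],[-0.008,0,0,0,0,0,1],[-0.008,0,0,0,0,0,1]]

```text
time_s: 11.58
tool_pos: [0.4317, 0.3544, 0.0341]
tool_rot: [-0.0, 0.943, 0.332, 0.001]
force: [2.0, 1.6, -1.8]
gripper_width: 0.0231
grasp_force: 59.6
```

step_arm:
  increments:
    - [[-0.004,0,0,0,0,0,1],[-0.008,0,0,0,0,0,1],[-0.008,0,0,0,0,0,1]]

```text
time_s: 11.95
tool_pos: [0.4314, 0.3539, 0.0348]
tool_rot: [-0.001, 0.943, 0.332, 0.002]
force: [5.5, 4.8, -2.2]
gripper_width: 0.0231
grasp_force: 59.6
```

Contact: about 7 N along the pull, with a stiffness of roughly 2.4 N/mm. I'll keep pulling gently.

step_arm:
  increments:
    - [[-0.004,0,0.002,0,0,0,1],[-0.006,0,0.002,0,0,0,1],[-0.006,0,0.002,0,0,0,1]]

```text
time_s: 12.32
tool_pos: [0.4312, 0.3535, 0.0348]
tool_rot: [-0.001, 0.943, 0.332, 0.003]
force: [6.7, 5.5, -3.4]
gripper_width: 0.0232
grasp_force: 59.6
```

step_arm:
  increments:
    - [[-0.004,0,0,0,0,0,1],[-0.004,0,0,0,0,0,1]]

```text
time_s: 12.58
tool_pos: [0.4298, 0.3526, 0.0346]
tool_rot: [-0.001, 0.943, 0.332, 0.003]
force: [5.6, 5.0, -2.5]
gripper_width: 0.0232
grasp_force: 59.6
```

step_arm:
  increments:
    - [[-0.004,0,0,0,0,0,1],[-0.008,0,0,0,0,0,1],[-0.012,0,0,0,0,0,1],[-0.016,0,0,0,0,0,1]]

```text
time_s: 13.08
tool_pos: [0.4244, 0.3485, 0.0333]
tool_rot: [0.0, 0.943, 0.332, -0.0]
force: [0.4, 1.3, -0.8]
gripper_width: 0.0233
grasp_force: 59.8
```

step_arm:
  increments:
    - [[-0.004,0,0,0,0,0,1],[-0.008,0,0,0,0,0,1],[-0.012,0,0,0,0,0,1],[-0.016,0,0,0,0,0,1]]

```text
time_s: 13.58
tool_pos: [0.4215, 0.3462, 0.0332]
tool_rot: [-0.0, 0.943, 0.332, 0.0]
force: [1.4, 0.2, -2.0]
gripper_width: 0.0232
grasp_force: 59.7
```

The first catch is passed and the drag is now about 1 N. Travel so far is about 13 mm. I'll pull on at about 20 mm/s to 60 mm, then go slowly.

step_arm:
  increments:
    - [[-0.01,0,0,0,0,0,1],[-0.02,0,0,0,0,0,1],[-0.03,0,0,0,0,0,1],[-0.04,0,0,0,0,0,1],[-0.05,0,0,0,0,0,1],[-0.06,0,0,0,0,0,1],[-0.07,0,0,0,0,0,1],[-0.08,0,0,0,0,0,1]]

```text
time_s: 14.58
tool_pos: [0.4058, 0.3336, 0.0333]
tool_rot: [-0.0, 0.943, 0.332, 0.0]
force: [1.1, 0.7, -2.0]
gripper_width: 0.0229
grasp_force: 59.7
```

step_arm:
  increments:
    - [[-0.01,0,0,0,0,0,1],[-0.02,0,0,0,0,0,1],[-0.03,0,0,0,0,0,1],[-0.04,0,0,0,0,0,1],[-0.05,0,0,0,0,0,1],[-0.06,0,0,0,0,0,1],[-0.07,0,0,0,0,0,1],[-0.08,0,0,0,0,0,1]]

```text
time_s: 15.58
tool_pos: [0.3902, 0.321, 0.0333]
tool_rot: [-0.0, 0.943, 0.332, -0.0]
force: [1.7, 1.1, -0.9]
gripper_width: 0.0232
grasp_force: 59.7
```

Run:
```python
from h import *
T=snap('top');S=snap('scene')
o=ctrl.get_obs();p=np.array(o['tool_pos']);print(o['time_s'],p,np.linalg.norm(p[:2]-[.4317,.3544]),o['force'])
A=cv2.resize(T['image'][150:235,180:260],(376,400),interpolation=cv2.INTER_CUBIC)
B=cv2.resize(S['image'][125:210,220:305],(400,400),interpolation=cv2.INTER_CUBIC)
cv2.imwrite('pics/c7.png',np.hstack([A,B]))
```

```text
15.675 [0.39007336 0.32088182 0.03326349] 0.053443855505900646 [ 0.86681576  0.87666831 -1.33466051]
```

View pics/c7.png

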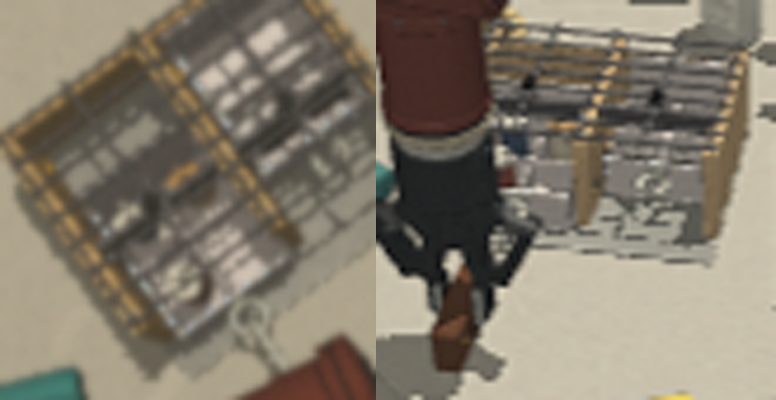

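The picture shows the left tray following, with the ring and hook at crop (250,320) and the spools upright. Now slowly on to the second catch and the stop.

step_arm:
  increments:
    - [[-0.008,0,0,0,0,0,1],[-0.016,0,0,0,0,0,1],[-0.024,0,0,0,0,0,1],[-0.032,0,0,0,0,0,1],[-0.036,0,0,0,0,0,1],[-0.04,0,0,0,0,0,1]]

```text
time_s: 16.42
tool_pos: [0.3825, 0.3148, 0.0333]
tool_rot: [-0.0, 0.943, 0.332, 0.0]
force: [0.9, 1.1, -1.0]
gripper_width: 0.0229
grasp_force: 59.8
```

step_arm:
  increments:
    - [[-0.005,0,0,0,0,0,1],[-0.01,0,0,0,0,0,1],[-0.015,0,0,0,0,0,1]]

```text
time_s: 16.8
tool_pos: [0.3796, 0.3124, 0.0333]
tool_rot: [0.0, 0.943, 0.332, 0.0]
force: [2.0, 1.2, -1.4]
gripper_width: 0.0232
grasp_force: 59.8
```

step_arm:
  increments:
    - [[-0.005,0,0,0,0,0,1],[-0.01,0,0,0,0,0,1],[-0.015,0,0,0,0,0,1]]

```text
time_s: 17.18
tool_pos: [0.3771, 0.3104, 0.0335]
tool_rot: [-0.0, 0.943, 0.332, 0.001]
force: [4.2, 4.2, -3.0]
gripper_width: 0.023
grasp_force: 59.7
```

step_arm:
  increments:
    - [[-0.004,0,0,0,0,0,1],[-0.004,0,0,0,0,0,1]]

```text
time_s: 17.42
tool_pos: [0.377, 0.3102, 0.0339]
tool_rot: [-0.0, 0.943, 0.332, 0.001]
force: [4.8, 3.7, -2.1]
gripper_width: 0.0232
grasp_force: 59.6
```

step_arm:
  increments:
    - [[-0.003,0,0,0,0,0,1],[-0.003,0,0,0,0,0,1]]

```text
time_s: 17.68
tool_pos: [0.377, 0.3101, 0.0341]
tool_rot: [-0.001, 0.943, 0.332, 0.002]
force: [5.2, 4.8, -3.3]
gripper_width: 0.0233
grasp_force: 59.6
```

step_arm:
  increments:
    - [[-0.003,0,0,0,0,0,1],[-0.003,0,0,0,0,0,1]]

```text
time_s: 17.92
tool_pos: [0.3769, 0.3099, 0.0344]
tool_rot: [-0.001, 0.943, 0.332, 0.003]
force: [7.1, 4.8, -2.8]
gripper_width: 0.0232
grasp_force: 59.6
```

step_arm:
  increments:
    - [[-0.003,0,0,0,0,0,1],[-0.003,0,0,0,0,0,1]]

```text
time_s: 18.18
tool_pos: [0.3767, 0.3097, 0.0347]
tool_rot: [-0.001, 0.943, 0.332, 0.003]
force: [7.0, 5.9, -3.1]
gripper_width: 0.0232
grasp_force: 59.6
```

step_arm:
  increments:
    - [[-0.003,0,0,0,0,0,1],[-0.003,0,0,0,0,0,1]]

```text
time_s: 18.42
tool_pos: [0.3759, 0.3091, 0.0345]
tool_rot: [-0.001, 0.943, 0.332, 0.003]
force: [6.4, 5.2, -3.0]
gripper_width: 0.0232
grasp_force: 59.6
```

step_arm:
  increments:
    - [[-0.003,0,0,0,0,0,1],[-0.003,0,0,0,0,0,1]]

```text
time_s: 18.68
tool_pos: [0.3746, 0.3082, 0.0342]
tool_rot: [-0.0, 0.943, 0.332, 0.002]
force: [5.1, 4.8, -2.7]
gripper_width: 0.0229
grasp_force: 59.6
```

The second catch is giving way. I'll go on to the stop in small steps.

step_arm:
  increments:
    - [[-0.003,0,0,0,0,0,1],[-0.006,0,0,0,0,0,1],[-0.006,0,0,0,0,0,1]]

```text
time_s: 19.05
tool_pos: [0.3717, 0.3061, 0.0333]
tool_rot: [0.0, 0.943, 0.332, -0.0]
force: [1.8, 1.1, -1.1]
gripper_width: 0.0229
grasp_force: 59.7
```

step_arm:
  increments:
    - [[-0.003,0,0,0,0,0,1],[-0.006,0,0,0,0,0,1],[-0.006,0,0,0,0,0,1]]

```text
time_s: 19.42
tool_pos: [0.37, 0.3049, 0.033]
tool_rot: [0.0, 0.943, 0.332, -0.001]
force: [0.1, 0.3, -1.1]
gripper_width: 0.0234
grasp_force: 59.8
```

step_arm:
  increments:
    - [[-0.004,0,0,0,0,0,1],[-0.008,0,0,0,0,0,1],[-0.008,0,0,0,0,0,1]]

```text
time_s: 19.8
tool_pos: [0.3688, 0.3038, 0.0331]
tool_rot: [0.0, 0.943, 0.332, -0.0]
force: [-0.0, 0.7, -1.8]
gripper_width: 0.023
grasp_force: 59.8
```

step_arm:
  increments:
    - [[-0.004,0,0,0,0,0,1],[-0.008,0,0,0,0,0,1],[-0.008,0,0,0,0,0,1]]

```text
time_s: 20.18
tool_pos: [0.3683, 0.3032, 0.0337]
tool_rot: [-0.0, 0.943, 0.332, 0.001]
force: [3.1, 2.0, -3.2]
gripper_width: 0.0231
grasp_force: 59.6
```

step_arm:
  increments:
    - [[-0.004,0,0,0,0,0,1],[-0.008,0,0,0,0,0,1],[-0.008,0,0,0,0,0,1]]

```text
time_s: 20.55
tool_pos: [0.3682, 0.3029, 0.0345]
tool_rot: [-0.001, 0.943, 0.332, 0.003]
force: [5.6, 4.7, -3.4]
gripper_width: 0.0229
grasp_force: 59.5
```

step_arm:
  increments:
    - [[-0.004,0,0,0,0,0,1],[-0.006,0,0,0,0,0,1],[-0.006,0,0,0,0,0,1]]

```text
time_s: 20.92
tool_pos: [0.3681, 0.3028, 0.035]
tool_rot: [-0.001, 0.943, 0.332, 0.004]
force: [7.9, 8.3, -4.5]
gripper_width: 0.0231
grasp_force: 59.3
```

It is solid at the stop: 11 N and no movement, with about 82 mm of travel. Now I'll centre the tip in the ring and lift it out.

step_arm:
  increments:
    - [[0.01,0,0,0,0,0,1],[0.02,0,0,0,0,0,1],[0.03,0,0,0,0,0,1],[0.04,0,0,0,0,0,1],[0.042,0,0,0,0,0,1],[0.042,0,0,0,0,0,1]]

```text
time_s: 21.68
tool_pos: [0.3729, 0.307, 0.0332]
tool_rot: [0.0, 0.943, 0.332, -0.0]
force: [1.1, 0.2, -2.2]
gripper_width: 0.0232
grasp_force: 59.7
```

step_arm:
  increments:
    - [[0,0,-0.008,0,0,0,1],[0,0,-0.016,0,0,0,1],[0,0,-0.016,0,0,0,1]]

```text
time_s: 22.05
tool_pos: [0.3732, 0.3073, 0.0376]
tool_rot: [-0.0, 0.943, 0.332, 0.0]
force: [-0.6, 0.5, -1.2]
gripper_width: 0.0227
grasp_force: 59.7
```

step_arm:
  increments:
    - [[0,0,-0.012,0,0,0,1],[0,0,-0.024,0,0,0,1],[0,0,-0.04,0,0,0,1],[0,0,-0.08,0,0,0,1],[0,0,-0.15,0,0,0,1],[0,0,-0.25,0,0,0,1],[0,0,-0.35,0,0,0,1],[0,0,-0.35,0,0,0,1]]

```text
time_s: 23.05
tool_pos: [0.375, 0.3083, 0.128]
tool_rot: [-0.001, 0.943, 0.332, 0.003]
force: [0.2, -0.7, -1.4]
gripper_width: 0.0233
grasp_force: 59.7
```

Run:
```python
from h import *
T=snap('top')
for q in [(335,212),(305,260),(198,234),(358,210)]: print(q,onz(T,*q,.0))
plan([.40,.06,.13],30)
```

```text
(335, 212) [0.52354624 0.0815979  0.        ]
(305, 260) [0.36698175 0.17495502 0.        ]
(198, 234) [0.44195287 0.52214904 0.        ]
(358, 210) [0.53182981 0.00688413 0.        ]
t 23.1 pos [0.3739 0.3077 0.1263] yaw 38.84 F [ 0.2  0.2 -1. ]
shift [-0.54   0.837 -0.016] turn [ 0.    -0.002  0.098]
```

step_arm:
  increments:
    - [[-0.1,0.18,0,0,0,-0.05,1],[-0.2,0.36,0,0,0,-0.09,1],[-0.3,0.54,0,0,0,-0.09,1],[-0.384,0.7,0,0,0,-0.09,1],[-0.384,0.7,0,0,0,-0.09,1]]

```text
time_s: 23.72
tool_pos: [0.4077, 0.1081, 0.1238]
tool_rot: [0.0, 0.918, 0.396, -0.001]
force: [0.4, 0.2, -1.3]
gripper_width: 0.0229
grasp_force: 59.9
```

```bash
python3 -c "
from h import *
plan([.44,-.091,.014],47)"
```

```text
t 23.73 pos [0.4077 0.1081 0.1238] yaw 46.66 F [ 0.4  0.2 -1.3]
shift [-0.49   0.641  0.44 ] turn [-0.     0.001 -0.004]
```

step_arm:
  increments:
    - [[-0.12,0.16,0,0,0,0,1],[-0.25,0.33,0,0,0,0,1],[-0.38,0.5,0,0,0,0,1],[-0.49,0.64,0,0,0,0,1],[-0.49,0.64,0.15,0,0,0,1],[-0.49,0.64,0.3,0,0,0,1],[-0.49,0.64,0.37,0,0,0,1],[-0.49,0.64,0.37,0,0,0,1]]

```text
time_s: 24.72
tool_pos: [0.4392, -0.0864, 0.03]
tool_rot: [-0.002, 0.917, 0.399, -0.002]
force: [0.5, 0.5, -1.1]
gripper_width: 0.0233
grasp_force: 59.9
```

```bash
python3 -c "
from h import *
plan([.44,-.091,.014],47)"
```

```text
t 24.73 pos [ 0.4392 -0.0864  0.03  ] yaw 46.98 F [ 0.5  0.5 -1.1]
shift [-0.011  0.015  0.064] turn [-0.003  0.001 -0.   ]
```

step_arm:
  increments:
    - [[0,0,0.015,0,0,0,1],[0,0,0.03,0,0,0,1],[0,0,0.04,0,0,0,1],[0,0,0.046,0,0,0,1],[0,0,0.046,0,0,0,1]]

```text
time_s: 25.35
tool_pos: [0.4413, -0.0881, 0.0209]
tool_rot: [0.0, 0.917, 0.398, 0.0]
force: [-0.3, -0.4, -1.0]
gripper_width: 0.023
grasp_force: 59.9
```

step_arm:
  increments:
    - [[0,0,0.006,0,0,0,1],[0,0,0.008,0,0,0,1],[0,0,0.008,0,0,0,1]]

```text
time_s: 25.72
tool_pos: [0.4412, -0.0881, 0.0188]
tool_rot: [-0.0, 0.917, 0.398, -0.0]
force: [0.1, -0.1, -2.1]
gripper_width: 0.0227
grasp_force: 59.9
```

step_arm:
  increments:
    - [[0,0,0.005,0,0,0,1],[0,0,0.01,0,0,0,1],[0,0,0.014,0,0,0,1],[0,0,0.014,0,0,0,1]]

```text
time_s: 26.22
tool_pos: [0.4411, -0.0881, 0.0152]
tool_rot: [-0.0, 0.917, 0.398, -0.0]
force: [0.4, -0.1, -2.1]
gripper_width: 0.0229
grasp_force: 59.9
```

step_arm:
  increments:
    - [[0,0,0.004,0,0,0,1],[0,0,0.006,0,0,0,1],[0,0,0.006,0,0,0,1]]

```text
time_s: 26.6
tool_pos: [0.4413, -0.0881, 0.014]
tool_rot: [-0.0, 0.917, 0.398, -0.0]
force: [-3.5, 1.1, 3.0]
gripper_width: 0.0232
grasp_force: 60.5
```

The hook is down (Fz +3 N, at the same height as at the pick-up). I'll open and lift straight up.

step_arm:
  increments:
    - [[0,0,0,0,0,0,0.6],[0,0,0,0,0,0,0.4],[0,0,0,0,0,0,0],[0,0,0,0,0,0,0],[0,0,0,0,0,0,0],[0,0,0,0,0,0,0],[0,0,0,0,0,0,0]]

```text
time_s: 27.48
tool_pos: [0.4413, -0.0881, 0.0138]
tool_rot: [0.0, 0.917, 0.398, 0.0]
force: [-0.2, 0.9, 0.8]
gripper_width: 0.0853
grasp_force: 0.0
```

step_arm:
  increments:
    - [[0,0,-0.05,0,0,0,0],[0,0,-0.15,0,0,0,0],[0,0,-0.3,0,0,0,0],[0,0,-0.5,0,0,0,0],[0,0,-0.7,0,0,0,0],[0,0,-0.7,0,0,0,0],[0,0,-0.7,0,0,0,0]]

```text
time_s: 28.35
tool_pos: [0.4411, -0.088, 0.1891]
tool_rot: [0.0, 0.917, 0.398, 0.0]
force: [-0.5, 0.1, -0.4]
gripper_width: 0.0854
grasp_force: 0.0
```

Run:
```python
from h import *
T=snap('top');S=snap('scene')
A=cv2.resize(T['image'][150:240,180:280],(400,360),interpolation=cv2.INTER_CUBIC)
B=cv2.resize(S['image'][120:210,210:310],(400,360),interpolation=cv2.INTER_CUBIC)
C=cv2.resize(T['image'][190:250,300:400],(400,240),interpolation=cv2.INTER_CUBIC)
D=cv2.resize(S['image'][210:270,280:380],(400,240),interpolation=cv2.INTER_CUBIC)
cv2.imwrite('pics/c8.png',np.vstack([np.hstack([A,B]),np.hstack([C,D])]))
```

```text
(no output)
```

View pics/c8.png

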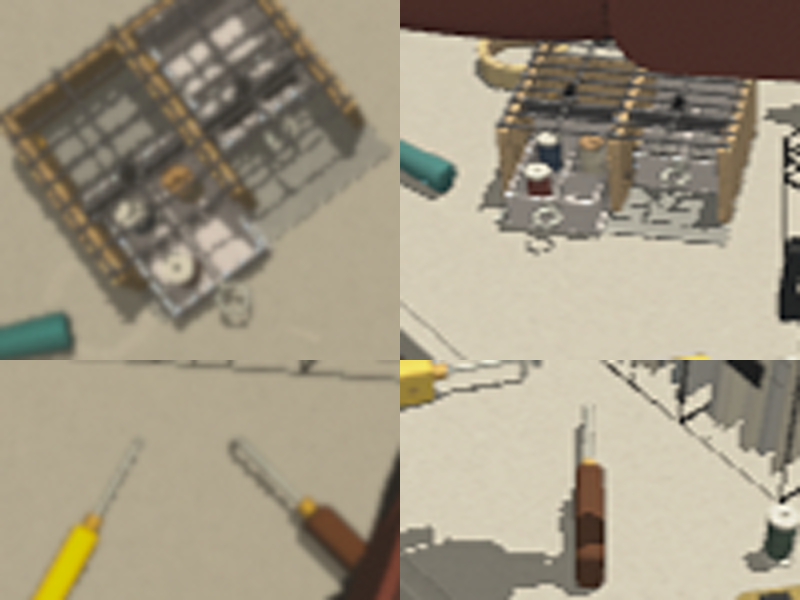

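The spool tray is out at its stop with three spools upright. The clip tray is still in its bay, and the hook is standing on the worktop clear of everything. I'll hand in.

```bash
python3 -c "
from h import *
print(job.sign_off())"
```

```text
the job is handed in; nothing more can be done
None
```

I drew the spool tray out about 82 mm to its stop, where the second catch took hold, with all three spools standing; the hook is back on the worktop clear of the rack and tray, and I handed the job in at about 28 s (sign-off gave no verdict).

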